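Nip up the mast clamp

TASK

The cap screw of the hinged clamp that holds the mast tube is still loose: take the orange 14 mm T-handle hex key out of its stand, feel it fully home in the recessed socket of that screw before you turn, pressing only lightly, and turn the screw clockwise until it comes up snug, without forcing it past that. Then lower the key back upright into its empty hole in the stand, right down to the bottom, and let go; leave the other keys and everything else on the table as they are.

Things in the scene. Friction and masses are not known exactly. Their poses are not given: they have to be found in the camera images.
- key14_handle (a point): Orange T-handle hex key, 14 mm across flats, 0.28 kg, upright in one of the stand's three holes. This point is the centre of its cross handle, a bar 120 mm long (own x), 18 mm thick (own y), 26 mm high (own z, up). The hexagonal shank runs down from the handle's middle to 125 mm below this point; two opposite corners of the hexagon lie along the bar (own x), flats face own y.
- key14_tip (a point): Centre of the flat lower end of the orange key's shank (own z up along the shank). The end is 14 mm across flats, 16.2 mm across corners, with a 1.2 mm bevel. Set on the socket with its corners out of line it stays on the rim; turned to within about 0.12 rad of the flats it drops in to the full 9 mm.
- mast_clamp: Aluminium hinged clamp on a steel foot plate 110 by 190 mm, fixed to the table; origin under the middle of the plate. Holds a 50 mm grey mast tube lying level along own x, its axis 45 mm up, from 100 mm behind the origin to 250 mm ahead. The clamp is 60 mm long along the tube and 81 mm high. The one cap screw stands upright in the flange on own -y, 56 mm from the tube's axis; hinge pin on own +y.
- socket_mouth (a point): Centre of the mouth of the hexagonal socket in the clamp's black M16 cap screw (24 mm head), own z up along the screw. It lies 3 mm below the flange's top in a 28 mm round counterbore. Socket 14.8 mm across flats, 9 mm deep, 1.2 mm bevel. The point is fixed to the clamp: how the flats are turned is not told, differs every time (anywhere in a sixth of a turn) and has to be found by feel.
- clamp_screw (a joint): How far the cap screw is turned, rad, growing clockwise seen from above. Starts at 0 to 0.4; at 1.0 it is snug and stops. It needs about 0.15 N m (a key dragged lightly over its face does not move it). At the stop the torque climbs by about 2 N m for each rad that the key is turned on; beyond about 0.5 N m it is being forced. The value says nothing of how the flats are turned.
- key_stand: Dark steel block 62 mm (own x) by 215 mm (own y), 55 mm high, fixed to the table; origin under its middle. Three round holes in a row along own y, 68 mm apart, one key standing in each, any key in any hole, handles roughly along own x.
- stand_hole0 (a point): Centre of the mouth of the first hole (own -y end of the row), 55 mm above the table. Each hole is 19 mm wide with a 3 mm bevel and 45 mm deep: its floor is 10 mm above the table.
- stand_hole1 (a point): The same for the middle hole.
- stand_hole2 (a point): The same for the third hole (own +y end of the row).
- key10_handle (a point): Blue 10 mm T-handle key in the same stand, too small for the screw; same handle and length. Centre of its handle. Leave alone.
- key8_handle (a point): Green 8 mm T-handle key in the same stand, too small for the screw; same handle and length. Centre of its handle. Leave alone.
- handheld_radio: Black handheld radio, 60 mm wide, 115 mm high and 185 mm with its antenna, standing loose on the table. Leave alone.
- water_bottle: Clear water bottle, 64 mm wide, 200 mm high, standing loose. Leave alone.
- tape_roll: Black roll of tape, 96 mm wide, 24 mm high, lying loose. Leave alone.
- wrench: Steel wrench, 200 mm long, lying loose. Leave alone.
- screwdriver: Red screwdriver, 210 mm long, lying loose. Leave alone.
- spare_screw: Spare M16 cap screw, 55 mm long, lying in a red parts tray 130 by 75 mm, 22 mm high. Leave alone.
Things that resemble listed ones, but are neither listed nor needed, are in the scene too. There is more than one size of the part that bears key14_handle; the job needs the largest.

How it is judged:
By the outcome, as a careful person would: the job done as asked, in the order asked, and still so for the second after the job is handed in, with the robot touching nothing.
It also fails if it takes over 67 s, if anything falls off the work surface, if the arm or the gripper's body presses on something with over 40 N, if the wrist force passes 120 N, or if a joint passes its speed limit or range.

ROBOT

A 6-joint arm with a two-finger parallel gripper is mounted at the origin on the work surface. World frame = base frame: x ahead of the robot, y to its left, z up, the work surface at z = 0. Lengths are in m, angles in rad, forces in N, time in s.
With the tool pointing down it reaches from about 0.275 to 0.85 m from the base axis. Payload 5.2 kg.
Tool frame: the origin (TCP) lies on the centre line of the jaws, within the pads' length; the fingertips stand robot.nose_length ahead of it and the grasp point (between the pads) lies 11 mm behind it (robot.nose_length is the distance from the TCP to the fingertips, in m); z points along the fingers, y is the line along which they close (so a half turn about z gives the same grasp; the last joint's range is limited). The gripper opens to 85 mm and grips with 20 to 120 N. Pads are 22 mm wide; open, the fingers measure 114 mm over their backs; the gripper's body (76 mm by 85 mm) begins 54 mm behind the grasp point. The pads swing forward as they close: fully open they stand 13 mm farther back than shut.
Start: joints at [0.951, 0.259, 1.535, -0, 1.348, -0.203], TCP at [0.223, 0.503, 0.239] pointing down, gripper open.
Joint ranges: [-3.14, 3.14], [-0.91, 2.08], [0.19, 2.58], [-1.22, 4.36], [0.22, 2.71], [-3.12, 3.12]. Speed limits (rad/s): [2.57, 2.57, 3.14, 3.14, 3.14, 3.14].

INTERFACE

Orientations are given as a unit quaternion [x, y, z, w].
In Python, from plant import robot, imaging, workorder, spotter gives the robot as it stands. The module is installed in compiled form; this text tells all that it offers.
- The arm moves only by the tool arm_command, never from a script. Its argument "series" is a list of rows, each a list of 4 numbers: the shift along the tool's x, y, z in m, then the turn about the tool's z in rad. A call has 1 to 8 rows; each row shifts and turns the commanded pose from where the row before left it, along the tool's axes as they then stand; what a row does not reach is not made up. A row lasts 1/10 s, in which the tool goes at most 50 mm and 8.59 degrees, less where a joint would pass 70% of its speed; a pose out of reach is approached as far as the arm can. A call is refused whole if a number of a shift passes 0.05 or a number of a turn 0.15, either way. A call with a gripper value outside its range is refused whole. "hand" is the closure, from 0 (fully open) to 1 (shut), set as the call begins (left out, the last holds). The fingers move at their own pace and stop on an object; "grip_force" is the grip in N (left out, the last holds). Time passes only in rows, so rows that do not move let the fingers close. It gives the time, the measured TCP pose, the force, the opening and the grip force at its end, in the units of the state.
- robot.state(): the state, without advancing time (a new reading comes with each control period).
- imaging.grab_frame(name): name is "scene" or "top" or "wrist"; returns the picture (400x640x3 uint8, red, green, blue); there is no depth.
- imaging.get_calibration(name): a dict with "fx", "fy", "cx", "cy" (pixels), "k1" (the pictures are not rectified: a ray, as slopes to the right and down, at radius r is drawn at 1 + k1 r^2 times it, then the intrinsics apply), "xyz" and "attitude" of the camera in the world. Camera axes: x right, y down, z forward; pixel columns grow to the right and rows downward; lengths in m; the calibration is good to about 2 mm. A picture is of the moment at which its call begins: read the wrist's pose just before it. get_calibration takes no time and is no camera call; for the wrist camera it gives the pose at the moment of the call.
- workorder.hand_in(): hands the job in; it is judged then, once.
Trained networks look in the newest picture that a camera, given by its name, has taken for a name from the list of things; names that differ only in an ending like _2 or _b are one class to them, and where a whole thing is asked for, a point or a joint stands for the part that bears it (a point fixed in the world has none). Each returns a list of dicts, best first, with "confidence" (0 to 1); they miss things now and then, are a little off and sometimes report something else, mostly with a low value. They report only what shows in the picture. A call takes as long as a camera call. They do not tell look-alikes from the thing itself.
- spotter.find_in(name, camera): "rect" ([left, top, right, bottom] in pixels, round what is visible of it).
- spotter.place_of(name, camera): "uv" ([column, row] in pixels: a listed point, or the origin of a listed thing).
The state is a dict: "t": time; "qpos": joint angles; "joint_vel": joint speeds; "effort": joint torques, N m; "position": TCP position; "tcp_rot": TCP orientation; "contact_force": force on the tool from outside, world axes, zero at the start; "ft_torque": the same for the moment, N m; "width": finger opening in m; "grasp_force": force on a finger pad.
Only numpy, scipy, OpenCV 4.12 (cv2) and the standard library are available. Lean on these libraries where they do the work, as an engineer would, in place of code of your own. Each camera call takes 0.05 s, during which the arm holds its last target. There are 200 camera calls.

## Working session

There is one attempt and no reset: what is moved stays moved. The work goes in short steps, Python scripts to look and compute and a tool call to move; the robot and the scene stay as the last step left them, time stands still between calls to the robot, and variables do not carry over. Pictures are saved under pics/ and viewed, at most 10 in all, crops included, and the job is handed in when it is done.

Besides the shell and the picture viewer there is one more tool, called after "Call:" as name([rows], argument=value, ...), one row to a line, values as JSON. arm_command: Moves the arm, as the interface text tells. Its arguments: {"type":"object","properties":{"series":{"type":"array"},"hand":{"type":"number"},"grip_force":{"type":"number"}},"required":["series"]}

```bash
mkdir -p pics; cat > h.py <<'E'
import numpy as np, cv2
from scipy.spatial.transform import Rotation as R
from plant import robot, imaging, workorder, spotter
def cal(n):
    c=imaging.get_calibration(n); a=np.array(c["attitude"],float)
    M=R.from_quat(a).as_matrix() if a.size==4 else a.reshape(3,3)
    return c,M,np.array(c["xyz"],float)
def ray(C,uv):
    c,M,o=C; d=np.array([(uv[0]-c["cx"])/c["fx"],(uv[1]-c["cy"])/c["fy"]]); s=d.copy()
    for _ in range(20): s=d/(1+c["k1"]*(s@s))
    return M@np.array([s[0],s[1],1.])
def onz(C,uv,z):
    d=ray(C,uv); return C[2]+d*(z-C[2][2])/d[2]
def proj(C,p):
    c,M,o=C; q=M.T@(np.array(p)-o); s=q[:2]/q[2]; s=s*(1+c["k1"]*(s@s))
    return np.array([s[0]*c["fx"]+c["cx"],s[1]*c["fy"]+c["cy"]])
def save(n,f): cv2.imwrite("pics/"+f,n[:,:,::-1])
E
cat > a.py <<'E'
from h import *
print(robot.state(), robot.nose_length)
Z=dict(key14_handle=.122+.013-.0,socket_mouth=.07,stand_hole0=.055,stand_hole1=.055,stand_hole2=.055,mast_clamp=0,key_stand=0,key10_handle=.135,key8_handle=.135)
for n in("scene","top"):
    im=imaging.grab_frame(n); save(im,n+"0.png"); C=cal(n); print(n,C[2],C[0]["fx"])
    for k,z in Z.items():
        for r in spotter.place_of(k,n)[:4]: print(n,k,np.round(r["uv"],1),round(r["confidence"],2),np.round(onz(C,r["uv"],z),4))
E
python3 a.py
```

```text
{'t': 0.0, 'qpos': array([ 9.51167642e-01,  2.59354825e-01,  1.53609335e+00, -1.88347705e-05,
        1.34798701e+00, -2.02830584e-01]), 'joint_vel': array([ 0.00064412, -0.0002912 ,  0.00167675, -0.00038403,  0.00067907,
        0.00093241]), 'effort': array([-1.09107168e-03, -4.46012950e+01, -2.90575272e+01, -3.77497017e-04,
        1.15612376e-02,  3.13629801e-05]), 'position': array([0.22235402, 0.50248701, 0.23846419]), 'tcp_rot': array([ 2.06891723e-01,  9.78363412e-01, -8.48130656e-04, -3.59846749e-04]), 'contact_force': array([-1.30276536, -0.13277584, -0.0840074 ]), 'ft_torque': array([-0.00299775,  0.02060387, -0.03700202]), 'grasp_force': 0.0, 'width': 0.08514734650435016} 0.008
scene [ 1.31016518 -0.28601088  1.0544721 ] 435.1332520067655
scene key14_handle [454.5 170.6] 0.69 [0.6528 0.3753 0.135 ]
scene key14_handle [382.  165.5] 0.64 [0.5642 0.1847 0.135 ]
scene key14_handle [381.9 214.4] 0.59 [0.7246 0.1089 0.135 ]
scene key14_handle [417.8 171.5] 0.57 [0.6201 0.2723 0.135 ]
scene socket_mouth [211.3 228.2] 0.88 [ 0.5679 -0.3252  0.07  ]
scene socket_mouth [395.9 174.2
[... 1339 characters left out ...]
055 ]
top stand_hole0 [231.2 219.9] 0.64 [0.5526 0.2472 0.055 ]
top stand_hole1 [252.3 216.4] 0.93 [0.5584 0.1825 0.055 ]
top stand_hole1 [210.  221.2] 0.72 [0.5535 0.3119 0.055 ]
top stand_hole1 [231.2 219.9] 0.64 [0.5526 0.2472 0.055 ]
top stand_hole2 [252.3 216.4] 0.93 [0.5584 0.1825 0.055 ]
top stand_hole2 [210.  221.2] 0.72 [0.5535 0.3119 0.055 ]
top stand_hole2 [231.2 219.9] 0.64 [0.5526 0.2472 0.055 ]
top mast_clamp [397.  204.1] 0.62 [ 0.5746 -0.2722  0.    ]
top key_stand [231.4 221.4] 0.83 [0.5596 0.2563 0.    ]
top key10_handle [202.4 220.9] 0.81 [0.5387 0.3161 0.135 ]
top key8_handle [226. 214.] 0.88 [0.5537 0.2476 0.135 ]
top key8_handle [230.  221.9] 0.24 [0.5296 0.2369 0.135 ]
```

View pics/scene0.png

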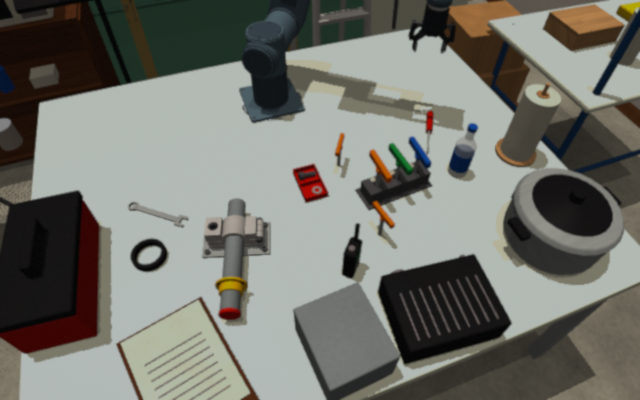

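View pics/top0.png

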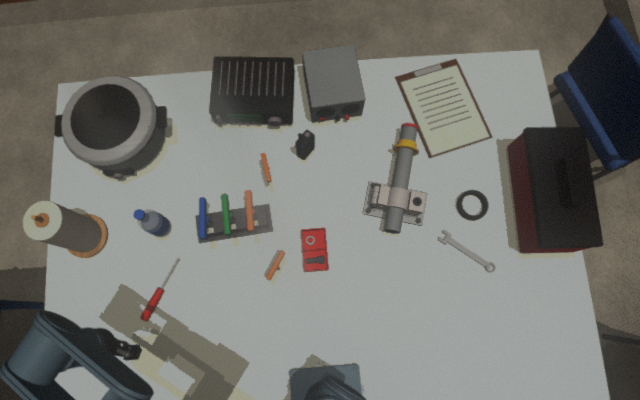

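The scene view shows the three stand keys: blue (419,152), green (400,157) and orange (381,165). Loose orange T-keys stand at (340,148) and (382,214). The clamp is at (236,235) with its black screw at (211,228).

In the top view, the things that could be taken for the target are:
- the orange key in the stand at (249,210), the only one in the stand and the longest
- the small loose orange key at (265,168)
- the small loose orange key at (275,265)

I choose the stand one, and check it in a close crop.

```bash
cat > b.py <<'E'
from h import *
s=robot.state(); C=cal("wrist"); T=R.from_quat(s["tcp_rot"]).as_matrix()
print("cam in tool",np.round(T.T@(C[2]-s["position"]),4),np.round(T.T@C[1],3).tolist(),C[0]["fx"])
for n in("top","scene"):
    im=cv2.imread(f"pics/{n}0.png"); C=cal(n); hsv=cv2.cvtColor(im,cv2.COLOR_BGR2HSV)
    for nm,lo,hi in(("orange",(5,110,90),(18,255,255)),("green",(50,100,50),(85,255,255)),("blue",(105,130,50),(125,255,255))):
        m=cv2.inRange(hsv,lo,hi); N,L,st,ce=cv2.connectedComponentsWithStats(m)
        for i in range(1,N):
            if st[i,4]<50: continue
            ys,xs=np.where(L==i); P=np.array([onz(C,(x,y),.146)[:2] for x,y in zip(xs,ys)])
            (c,wh,a)=cv2.minAreaRect(P.astype(np.float32)*1000); v=np.linalg.svd(P-P.mean(0))[2][0] if len(P)<3000 else [0,0]
            print(n,nm,np.round(ce[i]),st[i,4],np.round(c,0),np.round(wh,0),"axis deg",np.round(np.degrees(np.arctan2(v[1],v[0])),1))
a=cv2.imread("pics/top0.png")[150:290,190:330]; b=cv2.imread("pics/scene0.png")[120:260,310:450]
cv2.imwrite("pics/crop0.png",cv2.resize(np.hstack([a,b]),(800,400),interpolation=cv2.INTER_CUBIC))
E
python3 b.py
```

```text
cam in tool [ 0.0789  0.0005 -0.1339] [[-0.0, -0.952, -0.307], [1.0, -0.0, -0.0], [0.0, -0.307, 0.952]] 307.7331347361758
top orange [265. 167.] 116 [684. 126.] [86. 13.] axis deg -170.3
top orange [249. 211.] 212 [557. 181.] [115.  16.] axis deg -179.3
top orange [ 42. 220.] 110 [575. 784.] [37. 38.] axis deg 155.3
top orange [ 94. 240.] 285 [510. 634.] [ 81. 121.] axis deg 149.2
top orange [275. 265.] 133 [396. 113.] [15. 85.] axis deg 147.9
top green [225. 215.] 171 [552. 248.] [112.  14.] axis deg -176.7
top blue [202. 218.] 173 [547. 314.] [ 12. 114.] axis deg 179.3
top blue [139. 214.] 62 [571. 498.] [24. 22.] axis deg -152.4
scene orange [480.  16.] 1466 [-53. 977.] [314. 252.] axis deg -67.1
scene orange [587.  19.] 1209 [  77. 1397.] [186. 263.] axis deg -88.5
scene orange [339. 144.] 89 [448.  98.] [14. 92.] axis deg -31.5
scene orange [512. 157.] 237 [663. 572.] [116.  84.] axis deg 35.8
scene orange [380. 165.] 231 [565. 171.] [119.  33.] axis deg 1.1
scene orange [383. 214.] 181 [730. 105.] [92. 23.] axis deg 6.7
scene green [400. 158.] 200 [560. 237.] [118.  32.] axis deg 2.6
scene blue [472. 127.] 54 [520. 519.] [22. 36.] axis deg -41.7
scene blue [420. 152.] 214 [558. 305.] [ 31. 126.] axis deg -4.4
scene blue [459. 163.] 233 [638. 396.] [51. 72.] axis deg -41.8
```

View pics/crop0.png

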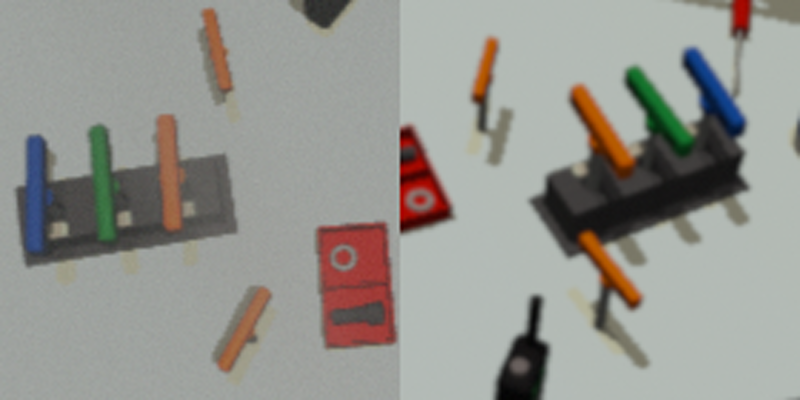

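The crop confirms it: the orange key in the stand at (249,211) has a handle about 115 mm long, while the loose ones are about 86 mm. Now moving over the stand.

Call:
arm_command([
  [0,0,-0.01,-0.14],
  [0,0,-0.01,-0.14],
  [0,0,-0.01,-0.14],
  [-0.034,-0.032,0,0],
  [-0.034,-0.032,0,0],
  [-0.034,-0.032,0,0],
  [-0.034,-0.032,0,0],
  [-0.034,-0.032,0,0],
], hand=0.5)

```text
t: 1.8
position: [0.3942, 0.3421, 0.2695]
tcp_rot: [-0.002, 1.0, 0.0, 0.0]
contact_force: [-0.5, 1.5, 0.1]
width: 0.0428
grasp_force: 0.0
```

Call:
arm_command([
  [-0.034,-0.032,0,0],
  [-0.034,-0.032,0,0],
  [-0.034,-0.032,0,0],
  [-0.034,-0.032,0,0],
  [-0.034,-0.032,0,0],
  [0,0,0,0],
  [0,0,0,0],
])

```text
t: 2.5
position: [0.5641, 0.183, 0.2687]
tcp_rot: [-0.0, 1.0, 0.0, -0.001]
contact_force: [-0.4, 0.3, -0.2]
width: 0.043
grasp_force: 0.0
```

```bash
cat > c.py <<'E'
from h import *
s=robot.state(); print({k:np.round(s[k],4) for k in("t","qpos","position","tcp_rot","width","contact_force","ft_torque")})
C=cal("wrist"); im=imaging.grab_frame("wrist"); save(im,"w1.png")
for k,z in dict(key14_handle=.135,key8_handle=.135,key10_handle=.135,stand_hole0=.055,key_stand=0).items():
    for r in spotter.place_of(k,"wrist")[:4]: print(k,np.round(r["uv"],1),round(r["confidence"],2),np.round(onz(C,r["uv"],z),4))
hsv=cv2.cvtColor(im,cv2.COLOR_RGB2HSV); m=cv2.inRange(hsv,(5,110,60),(18,255,255)); N,L,st,ce=cv2.connectedComponentsWithStats(m)
for i in range(1,N):
    if st[i,4]<200: continue
    ys,xs=np.where(L==i); P=np.array([onz(C,(x,y),.148)[:2] for x,y in zip(xs[::3],ys[::3])])
    r=cv2.minAreaRect(P.astype(np.float32)*1000); print(np.round(ce[i]),st[i],np.round(r[0],1),np.round(r[1],1),round(r[2],2))
E
python3 c.py
```

```text
{'t': np.float64(2.5), 'qpos': array([ 1.2560e-01,  3.2030e-01,  1.3783e+00,  3.0000e-04,  1.4441e+00,
       -1.4459e+00]), 'position': array([0.5641, 0.183 , 0.2687]), 'tcp_rot': array([-3.e-04,  1.e+00,  1.e-04, -6.e-04]), 'width': np.float64(0.043), 'contact_force': array([-0.394 ,  0.3181, -0.1732]), 'ft_torque': array([ 0.0072, -0.0029,  0.0597])}
key14_handle [275.2 295.4] 0.97 [0.6712 0.1394 0.135 ]
key14_handle [316.1 188.7] 0.91 [0.5591 0.1811 0.135 ]
key14_handle [241.9   4.6] 0.65 [0.4135 0.1248 0.135 ]
key8_handle [391.  181.6] 0.85 [0.5524 0.2482 0.135 ]
stand_hole0 [316.8 170.5] 0.96 [0.5594 0.1812 0.055 ]
stand_hole0 [374.7 164.6] 0.78 [0.5525 0.2474 0.055 ]
stand_hole0 [434.5 159.2] 0.7 [0.5461 0.3153 0.055 ]
key_stand [367.5 159.8] 0.62 [0.5566 0.2477 0.    ]
[233.  24.] [ 212    0   45   56 1221] [429.5 120.1] [17.9 44.7] 50.93
[314. 185.] [ 301  121   28  133 2742] [557.9 179.9] [117.5  23.2] 0.03
[277. 313.] [270 283  15  50 413] [677.  141.2] [56.6 13.3] 3.39
```

View pics/w1.png

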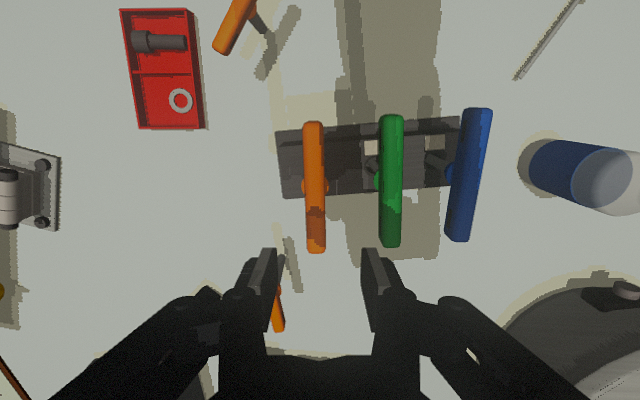

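The wrist view shows the orange target handle from (313,122) to (316,252), with its hole at (317,170). Green is at (391,181) and blue at (468,175). Jaws at width 43 mm clear the neighbours. The hole and handle agree at (0.559, 0.181), so I go down and grip.

Call:
arm_command([
  [0.005,-0.002,0.03,0],
  [0,0,0.035,0],
  [0,0,0.035,0],
  [0,0,0.03,0],
  [0,0,0.015,0],
  [0,0,0,0],
])

```text
t: 3.4
position: [0.5564, 0.1825, 0.1219]
tcp_rot: [-0.002, 1.0, -0.0, -0.003]
contact_force: [-0.1, -0.7, -0.8]
width: 0.0426
grasp_force: 0.0
```

Call:
arm_command([
  [0,0,0,0],
  [0,0,0,0],
  [0,0,0,0],
  [0,0,0,0],
  [0,0,0,0],
  [0,0,0,0],
], hand=1, grip_force=70)

```text
t: 4.0
position: [0.5596, 0.1822, 0.1259]
tcp_rot: [-0.002, 1.0, 0.0, 0.001]
contact_force: [-1.5, 0.8, 6.1]
width: 0.017
grasp_force: 69.6
```

```bash
cat > s.py <<'E'
from h import *
s=robot.state(); print({k:np.round(s[k],4).tolist() for k in("t","qpos","position","tcp_rot","width","grasp_force","contact_force","ft_torque")})
E
python3 s.py
```

```text
{'t': 4.0, 'qpos': [0.1252, 0.4207, 1.5942, 0.0002, 1.1237, -1.4488], 'position': [0.5596, 0.1822, 0.1259], 'tcp_rot': [-0.0016, 1.0, 0.0003, 0.0015], 'width': 0.017, 'grasp_force': 69.5869, 'contact_force': [-1.4778, 0.7706, 6.0793], 'ft_torque': [-0.0088, 0.1137, 0.0105]}
```

Call:
arm_command([
  [0,0,-0.02,0],
  [0,0,-0.04,0],
  [0,0,-0.045,0],
  [0,0,-0.045,0],
  [0,-0.02,-0.01,0],
  [0,-0.04,0,0],
  [0,-0.045,0,0],
  [0,-0.045,0,0],
])

```text
t: 4.8
position: [0.5585, 0.031, 0.284]
tcp_rot: [-0.002, 1.0, 0.0, -0.0]
contact_force: [0.7, 0.3, -3.9]
width: 0.0172
grasp_force: 69.2
```

Call:
arm_command([
  [0,-0.045,0,0],
  [0,-0.045,0,0],
  [0,-0.045,0,0],
  [0,-0.045,0,0],
  [0,-0.045,0,0],
  [0,-0.035,0,0],
  [0,0,0,0],
  [0,0,0,0],
])

```text
t: 5.6
position: [0.5594, -0.2285, 0.2833]
tcp_rot: [-0.001, 1.0, 0.001, -0.001]
contact_force: [0.1, 0.7, -3.3]
width: 0.0166
grasp_force: 69.4
```

```bash
python3 s.py; cat > d.py <<'E'
from h import *
import sys
C=cal("wrist"); im=imaging.grab_frame("wrist"); save(im,sys.argv[1])
for k,z in dict(socket_mouth=.06,mast_clamp=0,key14_tip=.14,key14_handle=.265).items():
    for r in spotter.place_of(k,"wrist")[:3]: print(k,np.round(r["uv"],1),round(r["confidence"],2),np.round(onz(C,r["uv"],z),4),"slope",np.round(ray(C,r["uv"])/ray(C,r["uv"])[2],3))
E
python3 d.py w2.png
```

```text
{'t': 5.6, 'qpos': [-0.5726, 0.335, 1.3226, 0.0006, 1.4862, -2.1445], 'position': [0.5594, -0.2285, 0.2833], 'tcp_rot': [-0.0005, 1.0, 0.0009, -0.0007], 'width': 0.0166, 'grasp_force': 69.3613, 'contact_force': [0.1279, 0.7091, -3.2713], 'ft_torque': [0.0078, 0.015, -0.0062]}
socket_mouth [238.7 176.2] 0.91 [ 0.5635 -0.3228  0.06  ] slope [-0.231  0.265  1.   ]
mast_clamp [291.9 174.9] 0.6 [ 0.5756 -0.2648  0.    ] slope [-0.227  0.088  1.   ]
key14_tip [598.1  38.9] 0.98 [0.4288 0.0023 0.14  ] slope [ 0.188 -0.831  1.   ]
key14_tip [549.4 253.5] 0.79 [0.6247 0.0057 0.14  ] slope [-0.519 -0.843  1.   ]
key14_tip [318.8 282.2] 0.26 [ 0.6571 -0.2277  0.14  ] slope [-0.635 -0.002  1.   ]
key14_handle [320.3 286. ] 0.92 [ 0.5802 -0.227   0.265 ] slope [-0.652 -0.007  1.   ]
key14_handle [608.2 290.3] 0.74 [ 0.584  -0.0588  0.265 ] slope [-0.677 -1.112  1.   ]
key14_handle [117.2  41.3] 0.62 [ 0.454  -0.3187  0.265 ] slope [0.177 0.594 1.   ]
```

View pics/w2.png

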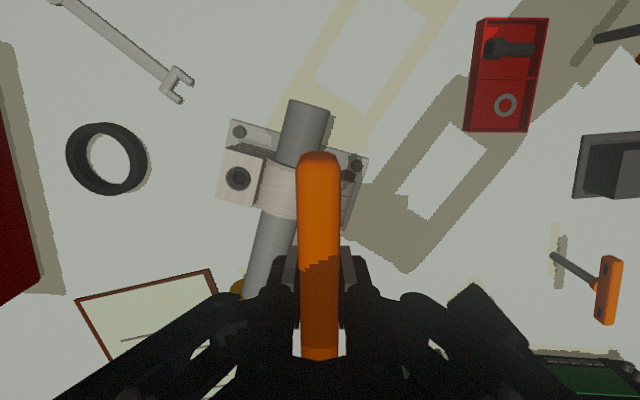

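The wrist view shows the key held in the jaws (handle from (320,155) to (320,358)). The clamp screw's counterbore is at (238,177), on the clamp's -y side, with the tube running from (305,105) to (240,290). The foot plate bolts at (238,131) and (355,165) are look-alikes. Triangulating the mouth.

```bash
cat > e.py <<'E'
from h import *
from scipy.optimize import least_squares
obs=[("wrist",(238.7,176.2)),("scene",(211.3,228.2)),("top",(414,201.1))]
Cs={n:cal(n) for n,_ in obs}
def dark(f,u,v,r=11,t=75):
    g=cv2.cvtColor(cv2.imread(f),cv2.COLOR_BGR2GRAY)[int(v)-r:int(v)+r+1,int(u)-r:int(u)+r+1]; ys,xs=np.where(g<t); print(f,len(xs),g.min(),np.round([xs.mean()+int(u)-r,ys.mean()+int(v)-r],1) if len(xs) else 0)
dark("pics/w2.png",238,177,16); dark("pics/scene0.png",211,227,9); dark("pics/top0.png",415,201,7)
for sub in (obs,obs[:2],[obs[0],obs[2]]):
    r=least_squares(lambda p:np.concatenate([(proj(Cs[n],p)-uv)/(1 if n!="wrist" else .8) for n,uv in sub]),[.56,-.32,.06]); print(np.round(r.x,4),np.round(r.fun,1))
for uv in((320,155),(320,358)): print(onz(Cs["wrist"],uv,.306))
E
python3 e.py
```

```text
pics/w2.png 405 43 [238.2 178. ]
pics/scene0.png 62 15 [212.8 228.5]
pics/top0.png 47 50 [416.7 201.2]
[ 0.5645 -0.3206  0.0631] [0.1 0.  1.9 0.  2.5 0.2]
[ 0.5644 -0.3212  0.0631] [-0.6 -0.1  1.6  0.1]
[ 0.5076 -0.2561  0.3064] [0.  0.1 0.4 1. ]
[ 0.49963214 -0.22582449  0.306     ]
[ 0.59324684 -0.22527657  0.306     ]
```

Call:
arm_command([
  [-0.005,-0.028,0.025,0],
  [0,-0.028,0.028,0],
  [0,0,0,0],
  [0,0,0,0],
])

```text
t: 6.25
position: [0.5649, -0.2832, 0.2305]
tcp_rot: [-0.002, 1.0, 0.001, -0.001]
contact_force: [0.2, 0.4, -2.2]
width: 0.0166
grasp_force: 69.6
```

```bash
python3 s.py; python3 d.py w3.png | grep socket
```

```text
{'t': 6.25, 'qpos': [-0.6412, 0.4128, 1.3358, 0.0005, 1.3954, -2.2152], 'position': [0.5649, -0.2832, 0.2305], 'tcp_rot': [-0.0016, 1.0, 0.0009, -0.0008], 'width': 0.0166, 'grasp_force': 69.5843, 'contact_force': [0.2352, 0.4155, -2.1816], 'ft_torque': [0.0878, -0.0055, 0.0349]}
socket_mouth [280.  183.2] 0.89 [ 0.5642 -0.3219  0.06  ] slope [-0.255  0.128  1.   ]
socket_mouth [580.5  35.5] 0.2 [ 0.4262 -0.0471  0.06  ] slope [ 0.198 -0.775  1.   ]
```

Call:
arm_command([
  [0,-0.035,0,0],
  [0,-0.035,0,0],
  [0,0,0,0],
  [0,0,0,0],
])

```text
t: 6.9
position: [0.5654, -0.3542, 0.2317]
tcp_rot: [-0.001, 1.0, 0.0, 0.0]
contact_force: [0.1, 0.8, -3.5]
width: 0.0173
grasp_force: 70.0
```

```bash
python3 s.py; python3 d.py w4.png | grep socket
python3 - <<'E'
from h import *
a=cv2.imread("pics/w3.png")[60:260,150:350];b=cv2.imread("pics/w4.png")[60:260,290:490]
cv2.imwrite("pics/crop34.png",cv2.resize(np.hstack([a,b]),(800,400),interpolation=cv2.INTER_CUBIC))
imaging.grab_frame("scene"); print(spotter.place_of("socket_mouth","scene")[:2],spotter.place_of("key14_tip","scene")[:3])
E
```

```text
{'t': 6.9, 'qpos': [-0.7267, 0.4751, 1.2357, 0.0004, 1.4305, -2.2999], 'position': [0.5654, -0.3542, 0.2317], 'tcp_rot': [-0.0011, 1.0, 0.0, 0.0003], 'width': 0.0173, 'grasp_force': 70.041, 'contact_force': [0.082, 0.7641, -3.4591], 'ft_torque': [-0.0044, 0.0455, -0.0138]}
socket_mouth [352.1 183.6] 0.86 [ 0.5656 -0.3196  0.06  ] slope [-0.259 -0.112  1.   ]
[{'uv': [213.8, 228.5], 'confidence': 0.92}] [{'uv': [335.2, 162.3], 'confidence': 0.73}, {'uv': [198.3, 223.0], 'confidence': 0.56}, {'uv': [380.3, 231.4], 'confidence': 0.52}]
```

View pics/crop34.png

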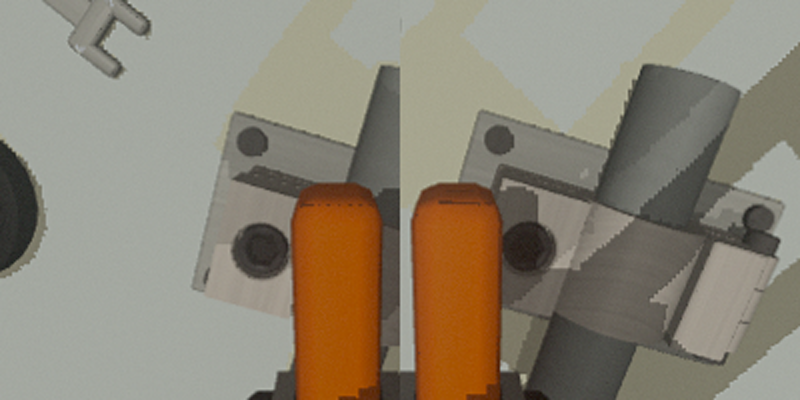

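The crop shows the black socket head at (280,184) in the left view and (354,184) in the right view. The three wrist views agree on the mouth at about (0.562, -0.3206, 0.069). Moving above it, then feeling downward.

Call:
arm_command([
  [0.003,0.017,0,0],
  [0,0.0166,0.01,0],
  [0,0,0.02,0],
  [0,0,0.006,0],
  [0,0,0,0],
  [0,0,0,0],
])

```text
t: 7.9
position: [0.5625, -0.3209, 0.1959]
tcp_rot: [-0.001, 1.0, -0.0, 0.0]
contact_force: [-0.1, -0.3, -2.6]
width: 0.0168
grasp_force: 69.9
```

```bash
python3 s.py; python3 - <<'E'
from h import *
im=imaging.grab_frame("scene"); save(im,"sc2.png"); print(spotter.place_of("key14_tip","scene")[:2])
cv2.imwrite("pics/sc2c.png",cv2.resize(im[150:270,150:290,::-1],(700,600),interpolation=cv2.INTER_CUBIC))
C=cal("scene"); p=robot.state()["position"]; print(proj(C,p-[0,0,.116]),proj(C,[.562,-.3206,.069]))
E
```

```text
{'t': 7.9, 'qpos': [-0.6903, 0.4612, 1.3458, -0.0001, 1.3338, -2.264], 'position': [0.5625, -0.3209, 0.1959], 'tcp_rot': [-0.0015, 1.0, -0.0003, 0.0003], 'width': 0.0168, 'grasp_force': 69.8742, 'contact_force': [-0.0886, -0.3336, -2.6213], 'ft_torque': [-0.0308, 0.0126, 0.0308]}
[{'uv': [215.1, 225.0], 'confidence': 0.75}, {'uv': [336.7, 165.3], 'confidence': 0.69}]
[211.70894998 224.15274474] [212.60435894 226.28402606]
```

View pics/sc2c.png

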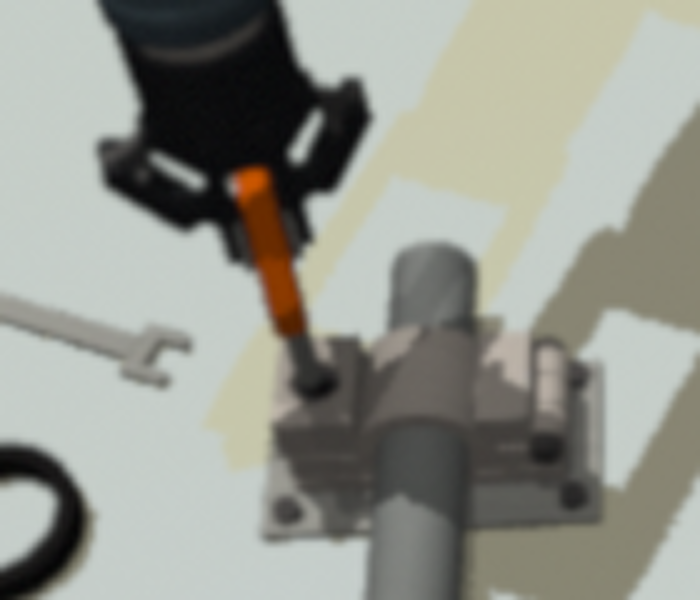

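The scene crop shows the tip just above the counterbore at about (213,225), lined up with the screw. Descending gently.

Call:
arm_command([
  [0,0,0.004,0],
  [0,0,0.002,0],
  [0,0,0,0],
])

```text
t: 8.3
position: [0.5623, -0.3205, 0.1891]
tcp_rot: [-0.002, 1.0, 0.0, -0.0]
contact_force: [-0.3, 0.3, -2.6]
width: 0.0171
grasp_force: 70.0
```

Call:
arm_command([
  [0,0,0.002,0],
  [0,0,0.001,0],
  [0,0,0,0],
])

```text
t: 8.6
position: [0.5627, -0.3207, 0.1884]
tcp_rot: [-0.002, 1.0, -0.001, 0.001]
contact_force: [-1.6, 1.6, 6.4]
width: 0.0171
grasp_force: 71.2
```

Call:
arm_command([
  [0,0,0.002,0],
  [0,0,0,0],
])

```text
t: 8.8
position: [0.5629, -0.3209, 0.1879]
tcp_rot: [-0.002, 1.0, -0.001, 0.002]
contact_force: [-3.0, 2.0, 13.7]
width: 0.0173
grasp_force: 72.2
```

Call:
arm_command([
  [0,0,-0.0015,0],
  [0,0,0,0.07],
  [0,0,0,0.07],
  [0,0,0,0],
])

```text
t: 9.2
position: [0.5631, -0.3208, 0.1883]
tcp_rot: [0.069, 0.998, -0.001, 0.002]
contact_force: [-1.4, 0.4, 8.0]
width: 0.0173
grasp_force: 71.5
```

Call:
arm_command([
  [0,0,0,0.07],
  [0,0,0,0.07],
  [0,0,0,0.0],
])

```text
t: 9.5
position: [0.5635, -0.3209, 0.1883]
tcp_rot: [0.139, 0.99, -0.001, 0.002]
contact_force: [0.4, 0.8, 7.4]
width: 0.0169
grasp_force: 71.3
```

Call:
arm_command([
  [0,0,0,0.07],
  [0,0,0,0.07],
  [0,0,0,0.0],
])

```text
t: 9.8
position: [0.5637, -0.321, 0.1883]
tcp_rot: [0.208, 0.978, -0.001, 0.002]
contact_force: [0.0, 0.7, 6.0]
width: 0.0168
grasp_force: 71.3
```

Call:
arm_command([
  [0,0,0.0003,0.07],
  [0,0,0,0.07],
  [0,0,0,0.0],
])

```text
t: 10.1
position: [0.5638, -0.3212, 0.1884]
tcp_rot: [0.276, 0.961, -0.001, 0.003]
contact_force: [0.9, 0.2, 7.9]
width: 0.0171
grasp_force: 71.5
```

Call:
arm_command([
  [0,0,0,0.07],
  [0,0,0,0.07],
  [0,0,0,0.0],
])

```text
t: 10.4
position: [0.5639, -0.3213, 0.1884]
tcp_rot: [0.342, 0.94, -0.001, 0.003]
contact_force: [-0.0, 0.6, 7.0]
width: 0.0169
grasp_force: 71.4
```

Call:
arm_command([
  [0,0,0,0.07],
  [0,0,0,0.07],
  [0,0,0,0.0],
])

```text
t: 10.7
position: [0.5639, -0.3212, 0.1883]
tcp_rot: [0.407, 0.913, -0.0, 0.003]
contact_force: [0.1, 0.5, 7.8]
width: 0.0169
grasp_force: 71.4
```

Call:
arm_command([
  [0,0,0,0.07],
  [0,0,0,0.07],
  [0,0,0,0.0],
])

```text
t: 11.0
position: [0.5639, -0.3212, 0.1883]
tcp_rot: [0.47, 0.883, -0.0, 0.003]
contact_force: [0.4, 1.2, 6.6]
width: 0.0175
grasp_force: 71.4
```

```bash
python3 s.py
```

```text
{'t': 11.0, 'qpos': [-0.6897, 0.4657, 1.3575, 0.0008, 1.3124, -1.282], 'position': [0.5639, -0.3212, 0.1883], 'tcp_rot': [0.47, 0.8826, -0.0002, 0.003], 'width': 0.0175, 'grasp_force': 71.4064, 'contact_force': [0.3877, 1.2289, 6.6447], 'ft_torque': [0.1675, -0.217, 0.0043]}
```

Call:
arm_command([
  [0,0,0,0.07],
  [0,0,0,0.07],
  [0,0,0,0.0],
])

```text
t: 11.3
position: [0.564, -0.3212, 0.1883]
tcp_rot: [0.531, 0.848, 0.0, 0.003]
contact_force: [0.3, 0.7, 7.0]
width: 0.0168
grasp_force: 71.4
```

Call:
arm_command([
  [0,0,0,0.07],
  [0,0,0,0.07],
  [0,0,0,0.0],
])

```text
t: 11.6
position: [0.5641, -0.3213, 0.1883]
tcp_rot: [0.589, 0.808, 0.0, 0.003]
contact_force: [1.5, 0.0, 6.5]
width: 0.0169
grasp_force: 71.3
```

```bash
python3 s.py; python3 - <<'E'
from h import *
C=cal("wrist"); im=imaging.grab_frame("wrist"); 
print(spotter.place_of("socket_mouth","wrist")[:2],spotter.place_of("key14_tip","wrist")[:2])
a=imaging.grab_frame("scene"); print(spotter.place_of("key14_tip","scene")[:3],spotter.place_of("socket_mouth","scene")[:2])
t=imaging.grab_frame("top")
A=cv2.resize(im,(400,250)); B=cv2.resize(a[190:260,170:260],(400,311),interpolation=cv2.INTER_CUBIC); D=cv2.resize(t[160:240,360:463],(400,311),interpolation=cv2.INTER_CUBIC)
save(np.vstack([np.hstack([B,D]),np.hstack([A,A*0])]),"m5.png")
E
```

```text
{'t': 11.6, 'qpos': [-0.6897, 0.4658, 1.3574, 0.0008, 1.3121, -1.0021], 'position': [0.5641, -0.3213, 0.1883], 'tcp_rot': [0.5886, 0.8084, 0.0002, 0.0032], 'width': 0.0169, 'grasp_force': 71.2679, 'contact_force': [1.457, 0.0113, 6.4917], 'ft_torque': [0.0072, -0.41, 0.0502]}
[] []
[{'uv': [210.1, 224.7], 'confidence': 0.88}, {'uv': [381.1, 232.0], 'confidence': 0.69}, {'uv': [335.2, 165.5], 'confidence': 0.51}] [{'uv': [215.4, 229.2], 'confidence': 0.58}]
```

View pics/m5.png

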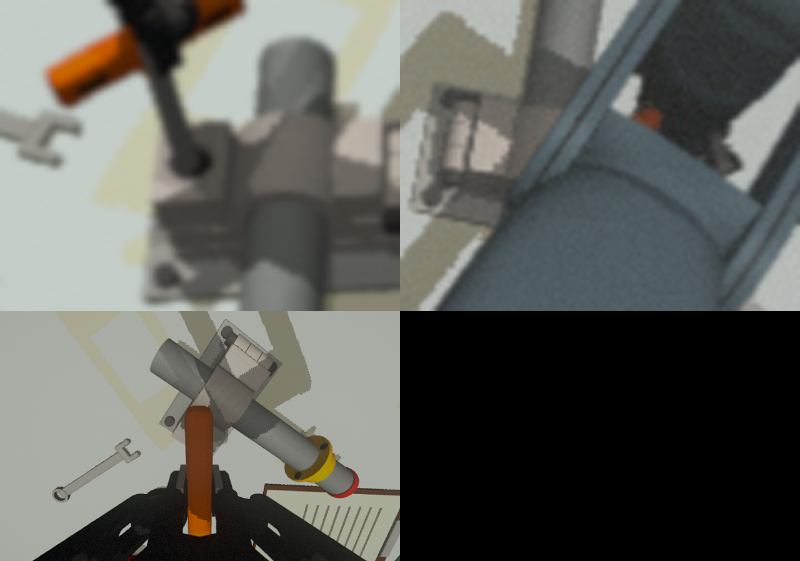

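The scene panel shows the shank tip at about (212,227), with part of the dark counterbore still showing on its right. There was no drop over a full sixth of a turn, so the tip is probably off-centre. Averaging the force and moment readings and measuring the tip against the bore.

```bash
python3 - <<'E'
from h import *
F=[];T=[]
for i in range(8):
    im=imaging.grab_frame("scene"); s=robot.state(); F.append(s["contact_force"]);T.append(s["ft_torque"])
    if i==0: A=im.astype(float)
    else: A+=im
A/=8; F=np.array(F);T=np.array(T); print("F",F.mean(0).round(2),F.std(0).round(2),"T",T.mean(0).round(3),T.std(0).round(3))
p=s["position"]; M=R.from_quat(s["tcp_rot"]).as_matrix(); print(p,M[:,2])
C=cal("scene")
x0,y0,k=185,195,8
def big(I): return cv2.resize(I[y0:y0+50,x0:x0+50].astype(np.uint8),(400,400),interpolation=cv2.INTER_CUBIC)
a=big(A); b=big(cv2.imread("pics/scene0.png")[:,:,::-1])
def pt(I,q,c):
    u=(proj(C,q)-[x0,y0]+.5)*k-.5; cv2.circle(I,tuple(int(v) for v in u),2,c,-1)
for d in(.05,.07,.09,.116): pt(a,p+M[:,2]*d,(255,0,0))
for I in(a,b):
    for t in np.linspace(0,6.28,24): pt(I,np.array([.562+.014*np.cos(t),-.3206+.014*np.sin(t),.072]),(0,255,0))
save(np.hstack([a,b]),"m6.png")
E
```

```text
F [1.32 0.15 6.77] [0.29 0.35 0.47] T [ 0.048 -0.351  0.021] [0.029 0.028 0.035]
[ 0.56406652 -0.32127999  0.18832615] [ 0.00535046 -0.00345012 -0.99997973]
```

View pics/m6.png

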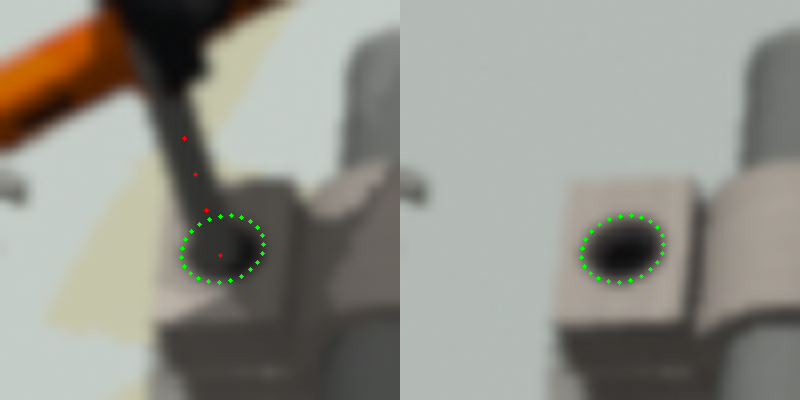

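The overlay shows the bore (green ring, crop (222,250)) matching the estimate of x = 0.562. The press has pushed the arm forward, so the tip sits at about (0.5647, -0.3217), roughly 3 mm off. Re-centring and continuing the search.

Call:
arm_command([
  [0.001,-0.0013,-0.0005,0],
  [0.001,-0.0013,0,0],
  [0,0,0.0005,0],
  [0,0,0,0],
])

```text
t: 12.75
position: [0.5612, -0.3205, 0.1882]
tcp_rot: [0.588, 0.809, 0.0, 0.004]
contact_force: [4.3, -0.7, 8.4]
width: 0.0172
grasp_force: 71.5
```

Call:
arm_command([
  [0,0,0,0.07],
  [0,0,0,0.07],
  [0,0,0,0],
])

```text
t: 13.05
position: [0.5611, -0.3207, 0.1882]
tcp_rot: [0.644, 0.765, 0.0, 0.004]
contact_force: [3.2, -1.7, 8.9]
width: 0.0168
grasp_force: 71.6
```

Call:
arm_command([
  [0,0,0,0.07],
  [0,0,0,0.07],
  [0,0,0,0],
])

```text
t: 13.35
position: [0.5607, -0.3207, 0.1882]
tcp_rot: [0.696, 0.718, 0.0, 0.003]
contact_force: [1.7, -1.8, 8.9]
width: 0.0168
grasp_force: 71.7
```

Call:
arm_command([
  [0,0,0,0.07],
  [0,0,0,0.07],
  [0,0,0,0],
])

```text
t: 13.65
position: [0.5604, -0.3206, 0.1883]
tcp_rot: [0.744, 0.668, 0.0, 0.003]
contact_force: [1.6, -1.1, 10.6]
width: 0.0171
grasp_force: 71.8
```

Call:
arm_command([
  [0,0,0,0.07],
  [0,0,0,0.07],
  [0,0,0,0],
])

```text
t: 13.95
position: [0.5603, -0.3206, 0.1883]
tcp_rot: [0.789, 0.614, 0.0, 0.003]
contact_force: [0.7, -0.2, 11.3]
width: 0.0167
grasp_force: 71.9
```

Call:
arm_command([
  [0,0,0,0.07],
  [0,0,0,0.07],
  [0,0,0,0],
])

```text
t: 14.25
position: [0.5601, -0.3206, 0.1882]
tcp_rot: [0.83, 0.557, 0.0, 0.003]
contact_force: [1.7, -0.5, 9.3]
width: 0.0173
grasp_force: 71.9
```

Call:
arm_command([
  [0,0,0,0.07],
  [0,0,0,0.07],
  [0,0,0,0],
])

```text
t: 14.55
position: [0.5601, -0.3207, 0.1882]
tcp_rot: [0.867, 0.498, 0.001, 0.003]
contact_force: [0.2, -1.4, 10.3]
width: 0.0172
grasp_force: 71.8
```

```bash
cat > q.py <<'E'
from h import *
F=[];T=[];P=[]
for i in range(6):
    imaging.grab_frame("scene"); s=robot.state(); F.append(s["contact_force"]);T.append(s["ft_torque"]);P.append(s["position"])
M=R.from_quat(s["tcp_rot"]).as_matrix(); print(s["t"],"F",np.mean(F,0).round(2),"T",np.mean(T,0).round(3),"P",np.mean(P,0).round(4),"z",M[:,2].round(4),"yaw",np.round(np.arctan2(-M[1,0]*-1,-M[0,0]),3),"q6",s["qpos"][5])
E
python3 q.py
```

```text
14.85 F [ 0.5  -0.7  10.04] T [-0.344 -0.184  0.022] P [ 0.5601 -0.3207  0.1882] z [ 0.0036 -0.004  -1.    ] yaw 2.097 q6 -0.16573788382655977
```

No drop yet. I will feel for the bore wall by sliding lightly to locate the centre.

Call:
arm_command([
  [0.0015,0.0026,-0.0003,0],
  [0.0015,0.0026,0,0],
  [0,0,0,0],
])

```text
t: 15.15
position: [0.5635, -0.3201, 0.1878]
tcp_rot: [0.867, 0.499, -0.002, 0.0]
contact_force: [-6.1, 0.2, 13.2]
width: 0.0169
grasp_force: 73.0
```

Call:
arm_command([
  [0.001,0.0017,0,0],
  [0,0,0,0],
])

```text
t: 15.35
position: [0.5647, -0.32, 0.1877]
tcp_rot: [0.867, 0.499, -0.002, -0.0]
contact_force: [-7.2, 0.1, 13.7]
width: 0.0167
grasp_force: 73.4
```

Call:
arm_command([
  [0.001,0.0017,0,0],
  [0,0,0,0],
])

```text
t: 15.55
position: [0.5663, -0.3195, 0.1875]
tcp_rot: [0.867, 0.499, -0.002, -0.001]
contact_force: [-7.8, 1.9, 13.5]
width: 0.017
grasp_force: 74.1
```

Call:
arm_command([
  [0.001,0.0017,0,0],
  [0,0,0,0],
])

```text
t: 15.75
position: [0.5676, -0.3194, 0.1874]
tcp_rot: [0.867, 0.499, -0.003, -0.002]
contact_force: [-8.9, 0.9, 14.9]
width: 0.0169
grasp_force: 74.9
```

Call:
arm_command([
  [0,0,-0.003,0],
  [0,0,-0.002,0],
  [0.0015,0.0026,0,0],
  [0,0,0,0],
])

```text
t: 16.15
position: [0.5735, -0.3189, 0.1899]
tcp_rot: [0.867, 0.499, -0.001, -0.001]
contact_force: [-3.0, -0.2, -1.6]
width: 0.0169
grasp_force: 70.8
```

```bash
python3 q.py
```

```text
16.45 F [-3.08  0.31 -3.45] T [0.074 0.807 0.009] P [ 0.5735 -0.3189  0.19  ] z [-0.0017  0.001  -1.    ] yaw 2.097 q6 -0.15101028434086522
```

Call:
arm_command([
  [0,0,0.002,0],
  [0,0,0,0],
])

```text
t: 16.65
position: [0.5737, -0.3191, 0.1888]
tcp_rot: [0.867, 0.499, -0.0, -0.0]
contact_force: [-3.6, 0.5, -1.2]
width: 0.017
grasp_force: 71.0
```

Call:
arm_command([
  [0,0,0.001,0],
  [0,0,0,0],
])

```text
t: 16.85
position: [0.5739, -0.3192, 0.1886]
tcp_rot: [0.867, 0.499, -0.0, 0.0]
contact_force: [-5.5, 0.5, 3.7]
width: 0.0169
grasp_force: 71.9
```

At 1.7 mm above the face there is still side force (Fx = -3 N, Ty = 0.8 N m), so the tip is inside the bore and touching its +x wall. The centre is therefore about 6 mm back. Feeling the opposite wall.

Call:
arm_command([
  [0,0,-0.0024,0],
  [-0.002,-0.0035,0,0],
  [-0.002,-0.0035,0,0],
  [-0.001,-0.0017,0,0],
  [0,0,0,0],
])

```text
t: 17.35
position: [0.5642, -0.3194, 0.1905]
tcp_rot: [0.867, 0.499, 0.0, 0.0]
contact_force: [-0.3, 0.0, -3.1]
width: 0.0172
grasp_force: 70.4
```

Call:
arm_command([
  [-0.001,-0.0017,0,0],
  [0,0,0,0],
])

```text
t: 17.55
position: [0.5621, -0.3193, 0.1903]
tcp_rot: [0.867, 0.499, 0.0, 0.0]
contact_force: [0.8, 0.4, -3.1]
width: 0.0168
grasp_force: 70.3
```

Call:
arm_command([
  [-0.001,-0.0017,0,0],
  [0,0,0,0],
])

```text
t: 17.75
position: [0.56, -0.3193, 0.1902]
tcp_rot: [0.867, 0.499, -0.0, -0.0]
contact_force: [-0.2, -0.3, -2.8]
width: 0.017
grasp_force: 70.3
```

Call:
arm_command([
  [-0.001,-0.0017,0,0],
  [0,0,0,0],
])

```text
t: 17.95
position: [0.5586, -0.3194, 0.1905]
tcp_rot: [0.867, 0.499, 0.001, 0.001]
contact_force: [1.2, -0.4, -1.9]
width: 0.017
grasp_force: 70.2
```

```bash
python3 q.py
```

```text
18.25 F [ 2.18  0.14 -2.18] T [ 0.015 -0.568  0.009] P [ 0.5586 -0.3194  0.1905] z [ 1.e-03 -5.e-04 -1.e+00] yaw 2.097 q6 -0.16672875390282121
```

Call:
arm_command([
  [0.0018,0.0031,0,0],
  [0.0018,0.0031,0,0],
  [0.0017,-0.001,0,0],
  [0.0017,-0.001,0,0],
  [0,0,0,0],
])

```text
t: 18.75
position: [0.5651, -0.3148, 0.19]
tcp_rot: [0.867, 0.499, -0.0, -0.0]
contact_force: [-0.6, -0.3, -2.0]
width: 0.0172
grasp_force: 70.2
```

Call:
arm_command([
  [0.0017,-0.001,0,0],
  [0,0,0,0],
])

```text
t: 18.95
position: [0.5652, -0.313, 0.1902]
tcp_rot: [0.867, 0.499, -0.0, -0.0]
contact_force: [0.1, 0.0, -3.5]
width: 0.0169
grasp_force: 70.2
```

Call:
arm_command([
  [0.0017,-0.001,0,0],
  [0,0,0,0],
])

```text
t: 19.15
position: [0.5652, -0.3116, 0.1904]
tcp_rot: [0.867, 0.499, -0.0, 0.0]
contact_force: [-0.0, -1.7, -3.0]
width: 0.0172
grasp_force: 70.2
```

```bash
python3 q.py
```

```text
19.45 F [-0.87 -0.76 -2.46] T [-0.273  0.09   0.002] P [ 0.5653 -0.3116  0.1904] z [ 2.e-04 -4.e-04 -1.e+00] yaw 2.097 q6 -0.1500393312146554
```

Call:
arm_command([
  [-0.0035,0.002,0,0],
  [-0.0035,0.002,0,0],
  [-0.0017,0.001,0,0],
  [0,0,0,0],
])

```text
t: 19.85
position: [0.5652, -0.3218, 0.19]
tcp_rot: [0.867, 0.499, -0.0, -0.0]
contact_force: [0.9, 0.3, -3.5]
width: 0.0169
grasp_force: 70.4
```

Call:
arm_command([
  [-0.0017,0.001,0,0],
  [0,0,0,0],
])

```text
t: 20.05
position: [0.5652, -0.3236, 0.1902]
tcp_rot: [0.867, 0.499, -0.0, 0.0]
contact_force: [0.1, -0.0, -3.6]
width: 0.0168
grasp_force: 70.4
```

Call:
arm_command([
  [-0.0017,0.001,0,0],
  [0,0,0,0],
])

```text
t: 20.25
position: [0.5652, -0.3253, 0.1902]
tcp_rot: [0.867, 0.499, 0.0, -0.0]
contact_force: [0.9, -0.2, -2.5]
width: 0.0168
grasp_force: 70.3
```

```bash
python3 q.py
```

```text
20.55 F [-0.11  0.79 -2.91] T [ 0.16   0.008 -0.017] P [ 0.5652 -0.3252  0.1902] z [-1.e-04  1.e-04 -1.e+00] yaw 2.097 q6 -0.16698940096720888
```

Walls felt at x = 0.5597 and 0.5720, and y = -0.3117 and -0.3252, so the centre is (0.5658, -0.3184). Pressing lightly there and searching.

Call:
arm_command([
  [0.003,-0.0017,0,0],
  [0.0027,-0.002,0,0],
  [0,0,0.002,0],
  [0,0,0.001,0],
  [0,0,0,0],
])

```text
t: 21.05
position: [0.5652, -0.3185, 0.1884]
tcp_rot: [0.867, 0.499, 0.0, 0.001]
contact_force: [-0.5, 2.1, 4.6]
width: 0.0169
grasp_force: 71.5
```

```bash
python3 q.py
```

```text
21.35 F [-1.13  2.16  5.71] T [ 0.612  0.297 -0.004] P [ 0.5652 -0.3185  0.1883] z [ 1.2e-03 -5.0e-04 -1.0e+00] yaw 2.097 q6 -0.15915624276348908
```

Call:
arm_command([
  [0,0,0,0.07],
  [0,0,0,0.07],
  [0,0,0,0],
])

```text
t: 21.65
position: [0.5655, -0.3191, 0.1885]
tcp_rot: [0.9, 0.436, 0.001, 0.001]
contact_force: [-1.3, 1.0, 5.0]
width: 0.0169
grasp_force: 71.7
```

Call:
arm_command([
  [0,0,0,0.07],
  [0,0,0,0.07],
  [0,0,0,0],
])

```text
t: 21.95
position: [0.5656, -0.3194, 0.1884]
tcp_rot: [0.928, 0.373, 0.001, 0.001]
contact_force: [0.4, -1.3, 5.0]
width: 0.017
grasp_force: 71.5
```

Call:
arm_command([
  [0,0,0,0.07],
  [0,0,0,0.07],
  [0,0,0,0],
])

```text
t: 22.25
position: [0.5654, -0.3195, 0.188]
tcp_rot: [0.951, 0.308, 0.0, 0.001]
contact_force: [-0.3, -1.3, 5.5]
width: 0.017
grasp_force: 71.4
```

Call:
arm_command([
  [0,0,0,0.07],
  [0,0,0,0.07],
  [0,0,0,0],
])

```text
t: 22.55
position: [0.5651, -0.3195, 0.1877]
tcp_rot: [0.971, 0.241, 0.0, 0.001]
contact_force: [0.9, -2.1, 3.8]
width: 0.0169
grasp_force: 71.2
```

Call:
arm_command([
  [0,0,0.0005,0.05],
  [0,0,0,0.05],
  [0,0,0,0],
])

```text
t: 22.85
position: [0.5652, -0.3194, 0.1861]
tcp_rot: [0.981, 0.193, 0.0, 0.001]
contact_force: [1.7, -2.9, -2.2]
width: 0.0168
grasp_force: 70.2
```

```bash
python3 q.py
```

```text
23.15 F [ 2.03 -4.5  -3.4 ] T [-1.241 -0.577  0.011] P [ 0.565  -0.3191  0.1862] z [-5.e-04 -2.e-04 -1.e+00] yaw 2.756 q6 0.49957663732971663
```

It dropped in: z fell and the vertical force vanished. Relieving the side load and feeling down to the bottom.

Call:
arm_command([
  [0,0.0022,0.002,0],
  [0,0,0.002,0],
  [0,0,0,0],
])

```text
t: 23.45
position: [0.5653, -0.3199, 0.1819]
tcp_rot: [0.982, 0.191, -0.001, -0.001]
contact_force: [1.7, -1.9, -3.3]
width: 0.0169
grasp_force: 69.8
```

Call:
arm_command([
  [0,0,0.0015,0],
  [0,0,0,0],
])

```text
t: 23.65
position: [0.5654, -0.32, 0.1807]
tcp_rot: [0.982, 0.191, -0.0, -0.001]
contact_force: [0.4, -0.8, -4.0]
width: 0.017
grasp_force: 70.0
```

Call:
arm_command([
  [0,0,0.0015,0],
  [0,0,0,0],
])

```text
t: 23.85
position: [0.5657, -0.3201, 0.18]
tcp_rot: [0.982, 0.191, -0.0, -0.0]
contact_force: [-0.3, 0.6, 0.2]
width: 0.0171
grasp_force: 70.5
```

```bash
python3 q.py
```

```text
24.15 F [-0.45  1.11  0.79] T [ 0.341  0.167 -0.027] P [ 0.5657 -0.3202  0.18  ] z [-0.e+00  4.e-04 -1.e+00] yaw 2.757 q6 0.49915254968084094
```

Call:
arm_command([
  [0,0,0.001,0],
  [0,0,0,0],
  [0,0,0,0],
])

```text
t: 24.45
position: [0.5659, -0.3204, 0.1798]
tcp_rot: [0.982, 0.191, 0.0, 0.0]
contact_force: [-1.7, 2.7, 6.8]
width: 0.017
grasp_force: 71.5
```

```bash
python3 q.py
```

```text
24.75 F [-1.63  2.71  5.75] T [0.701 0.462 0.008] P [ 0.5659 -0.3204  0.1798] z [ 8.e-04 -2.e-04 -1.e+00] yaw 2.757 q6 0.49925187288915734
```

Firm floor at z = 0.180, 8.5 mm below the rim, so the key is home. Turning clockwise: the first 0.4 rad is safe, since at least 0.6 rad remains.

Call:
arm_command([
  [0,0,-0.0004,0.1],
  [0,0,0,0.1],
  [0,0,0,0.1],
  [0,0,0,0.1],
  [0,0,0,0],
])

```text
t: 25.25
position: [0.5658, -0.3213, 0.1799]
tcp_rot: [1.0, -0.008, 0.0, 0.001]
contact_force: [-2.0, -1.0, 3.9]
width: 0.0165
grasp_force: 71.1
```

```bash
python3 q.py
```

```text
25.55 F [-2.17 -0.13  5.25] T [-0.123  0.486  0.131] P [ 0.5659 -0.3212  0.1799] z [ 7.0e-04 -1.5e-03 -1.0e+00] yaw -3.129 q6 0.8967850364932951
```

Call:
arm_command([
  [0,0,0,0.07],
  [0,0,0,0.07],
  [0,0,0,0],
])

```text
t: 25.85
position: [0.5658, -0.3215, 0.1799]
tcp_rot: [0.997, -0.077, 0.0, 0.001]
contact_force: [-1.4, -1.2, 5.8]
width: 0.0169
grasp_force: 71.2
```

```bash
sed -i 's/range(6)/range(4)/' q.py; python3 q.py
```

```text
26.05 F [-2.14 -1.03  5.13] T [-0.267  0.585  0.126] P [ 0.5658 -0.3214  0.1799] z [ 5.0e-04 -1.9e-03 -1.0e+00] yaw -2.989 q6 1.0367467049526151
```

Call:
arm_command([
  [0,0,0,0.07],
  [0,0,0,0],
])

```text
t: 26.25
position: [0.5657, -0.3216, 0.1799]
tcp_rot: [0.994, -0.112, 0.0, 0.001]
contact_force: [-3.1, -1.4, 5.9]
width: 0.0169
grasp_force: 71.2
```

```bash
python3 q.py
```

```text
26.45 F [-2.43 -1.42  4.87] T [-0.326  0.639  0.179] P [ 0.5657 -0.3215  0.1799] z [ 4.e-04 -2.e-03 -1.e+00] yaw -2.919 q6 1.1067455741192735
```

Call:
arm_command([
  [0,0,0,0.05],
  [0,0,0,0],
])

```text
t: 26.65
position: [0.5656, -0.3216, 0.1798]
tcp_rot: [0.991, -0.137, 0.0, 0.001]
contact_force: [-2.4, -0.3, 5.8]
width: 0.0167
grasp_force: 71.2
```

```bash
python3 q.py
```

```text
26.85 F [-2.43 -1.46  5.22] T [-0.377  0.698  0.121] P [ 0.5656 -0.3216  0.1799] z [ 2.0e-04 -2.2e-03 -1.0e+00] yaw -2.869 q6 1.1567759799750654
```

Call:
arm_command([
  [0,0,0,0.05],
  [0,0,0,0],
])

```text
t: 27.05
position: [0.5656, -0.3217, 0.1799]
tcp_rot: [0.987, -0.161, 0.0, 0.001]
contact_force: [-2.8, -1.7, 5.1]
width: 0.017
grasp_force: 71.2
```

```bash
python3 q.py
```

```text
27.25 F [-2.43 -1.56  5.13] T [-0.423  0.755  0.165] P [ 0.5656 -0.3217  0.1798] z [ 1.0e-04 -2.2e-03 -1.0e+00] yaw -2.819 q6 1.206730890802072
```

Call:
arm_command([
  [0,0,0,0.06],
  [0,0,0,0],
])

```text
t: 27.45
position: [0.5655, -0.3218, 0.1799]
tcp_rot: [0.982, -0.191, 0.0, 0.001]
contact_force: [-4.7, -0.9, 5.7]
width: 0.0171
grasp_force: 71.2
```

```bash
python3 q.py
```

```text
27.65 F [-3.36 -2.13  5.25] T [-0.48   0.805  0.129] P [ 0.5655 -0.3218  0.1799] z [-1.0e-04 -2.4e-03 -1.0e+00] yaw -2.759 q6 1.2667481871081392
```

Call:
arm_command([
  [0,0,0,0.06],
  [0,0,0,0],
])

```text
t: 27.85
position: [0.5654, -0.3218, 0.1799]
tcp_rot: [0.975, -0.22, 0.0, 0.001]
contact_force: [-3.0, -1.7, 5.6]
width: 0.017
grasp_force: 71.2
```

```bash
python3 q.py
```

```text
28.05 F [-3.58 -1.61  5.79] T [-0.533  0.857  0.128] P [ 0.5654 -0.3218  0.1798] z [-2.0e-04 -2.5e-03 -1.0e+00] yaw -2.699 q6 1.3267498251148577
```

Call:
arm_command([
  [0,0,0,0.06],
  [0,0,0,0],
])

```text
t: 28.25
position: [0.5653, -0.3219, 0.1799]
tcp_rot: [0.968, -0.25, 0.0, 0.001]
contact_force: [-3.4, -3.3, 5.7]
width: 0.0169
grasp_force: 71.2
```

```bash
python3 q.py
```

```text
28.45 F [-3.58 -1.98  5.76] T [-0.572  0.932  0.111] P [ 0.5653 -0.3219  0.1799] z [-4.0e-04 -2.5e-03 -1.0e+00] yaw -2.639 q6 1.3867510766023536
```

Call:
arm_command([
  [0,0,0,0.06],
  [0,0,0,0],
])

```text
t: 28.65
position: [0.5652, -0.322, 0.1799]
tcp_rot: [0.96, -0.279, 0.0, 0.001]
contact_force: [-3.8, -1.8, 5.6]
width: 0.0169
grasp_force: 71.2
```

```bash
python3 q.py
```

```text
28.85 F [-3.5  -2.65  6.12] T [-0.611  1.016  0.166] P [ 0.5652 -0.322   0.1798] z [-6.0e-04 -2.6e-03 -1.0e+00] yaw -2.579 q6 1.4467195803579795
```

Call:
arm_command([
  [0,0,0,0.06],
  [0,0,0,0],
])

```text
t: 29.05
position: [0.5651, -0.322, 0.1798]
tcp_rot: [0.952, -0.307, 0.0, 0.001]
contact_force: [-3.7, -2.4, 6.1]
width: 0.0169
grasp_force: 71.2
```

```bash
python3 q.py
```

```text
29.25 F [-3.99 -2.71  5.78] T [-0.63   1.107  0.224] P [ 0.5651 -0.322   0.1798] z [-8.0e-04 -2.7e-03 -1.0e+00] yaw -2.519 q6 1.5067240372714255
```

Call:
arm_command([
  [0,0,0,0.05],
  [0,0,0,0],
])

```text
t: 29.45
position: [0.565, -0.322, 0.1798]
tcp_rot: [0.944, -0.331, -0.0, 0.001]
contact_force: [-5.0, -1.9, 5.2]
width: 0.0173
grasp_force: 71.3
```

```bash
python3 q.py
```

```text
29.65 F [-3.78 -2.33  6.06] T [-0.649  1.141  0.269] P [ 0.565  -0.322   0.1799] z [-0.001  -0.0028 -1.    ] yaw -2.469 q6 1.556490346105016
```

Call:
arm_command([
  [0,0,0,0.04],
  [0,0,0,0],
])

```text
t: 29.85
position: [0.565, -0.322, 0.1799]
tcp_rot: [0.937, -0.349, -0.0, 0.002]
contact_force: [-3.9, -2.1, 4.9]
width: 0.0173
grasp_force: 71.3
```

```bash
python3 q.py
```

```text
30.05 F [-4.21 -2.33  5.6 ] T [-0.654  1.196  0.377] P [ 0.565  -0.322   0.1799] z [-0.0011 -0.0028 -1.    ] yaw -2.429 q6 1.5964329689918102
```

Torque has climbed to 0.38 N m, so it is snug. Relaxing the twist and drawing the key out.

Call:
arm_command([
  [0,0,0,-0.06],
  [0,0,0,-0.06],
  [0,0,0,0],
])

```text
t: 30.35
position: [0.5652, -0.322, 0.1799]
tcp_rot: [0.957, -0.291, 0.0, 0.001]
contact_force: [-3.9, -2.6, 6.0]
width: 0.0173
grasp_force: 71.2
```

```bash
python3 q.py
```

```text
30.55 F [-3.36 -2.31  5.63] T [-0.602  1.038  0.134] P [ 0.5652 -0.322   0.1799] z [-6.0e-04 -2.7e-03 -1.0e+00] yaw -2.549 q6 1.4767733660593652
```

Call:
arm_command([
  [0,0,-0.001,-0.04],
  [0,0,-0.003,0],
  [0,0,-0.005,0],
  [0,0,-0.01,0],
  [0,0,-0.02,0],
  [0,0,-0.035,0],
  [0,0,-0.035,0],
  [0,0,0,0],
])

```text
t: 31.35
position: [0.5682, -0.3212, 0.2947]
tcp_rot: [0.962, -0.274, 0.005, 0.001]
contact_force: [0.6, 0.2, -2.8]
width: 0.0171
grasp_force: 70.3
```

```bash
python3 q.py
```

```text
31.55 F [-0.62 -0.04 -3.38] T [0.04  0.011 0.021] P [ 0.5661 -0.32    0.2883] z [-0.0023  0.0027 -1.    ] yaw -2.587 q6 1.4391857730408892
```

Call:
arm_command([
  [0,0,0,-0.139],
  [0,0,0,-0.139],
  [0,0,0,-0.138],
  [0,0,0,-0.138],
  [-0.001,-0.02,0,0],
  [-0.001,-0.04,0,0],
  [-0.001,-0.045,0,0],
  [0,-0.045,0,0],
])

```text
t: 32.35
position: [0.5618, -0.1688, 0.2856]
tcp_rot: [1.0, -0.001, -0.002, -0.001]
contact_force: [1.0, 1.2, -2.7]
width: 0.0168
grasp_force: 70.0
```

Call:
arm_command([
  [0,-0.045,0,0],
  [0,-0.045,0,0],
  [0,-0.045,0,0],
  [0,-0.045,0,0],
  [0,-0.045,0,0],
  [0,-0.045,0,0],
  [0,-0.03,0,0],
  [0,0,0,0],
])

```text
t: 33.15
position: [0.5617, 0.1338, 0.2859]
tcp_rot: [1.0, 0.002, -0.002, -0.001]
contact_force: [0.0, -0.6, -3.5]
width: 0.0172
grasp_force: 70.1
```

```bash
python3 q.py; python3 - <<'E'
from h import *
C=cal("wrist"); im=imaging.grab_frame("wrist"); save(im,"w7.png")
for k,z in (("stand_hole0",.055),("key8_handle",.135)):
    for r in spotter.place_of(k,"wrist")[:4]: print(k,np.round(r["uv"],1),round(r["confidence"],2),np.round(onz(C,r["uv"],z),4))
C=cal("scene"); im=imaging.grab_frame("scene"); save(im,"s7.png")
for k,z in (("stand_hole0",.055),("key14_tip",.172)):
    for r in spotter.place_of(k,"scene")[:4]: print(k,np.round(r["uv"],1),round(r["confidence"],2),np.round(onz(C,r["uv"],z),4))
C=cal("top"); im=imaging.grab_frame("top"); save(im,"t7.png")
for r in spotter.place_of("stand_hole0","top")[:4]: print(np.round(r["uv"],1),round(r["confidence"],2),np.round(onz(C,r["uv"],.055),4))
E
```

```text
33.35 F [ 0.41 -0.62 -3.35] T [-0.027 -0.019 -0.016] P [0.5625 0.1298 0.2864] z [-2.2e-03 -6.0e-04 -1.0e+00] yaw -3.14 q6 1.6043401758051898
stand_hole0 [275.8 174.5] 0.7 [0.5579 0.1811 0.055 ]
stand_hole0 [163.9 182.6] 0.68 [0.5482 0.3193 0.055 ]
stand_hole0 [223.9 176.4] 0.62 [0.5557 0.2445 0.055 ]
key8_handle [199.  196.7] 0.95 [0.5543 0.2455 0.135 ]
stand_hole0 [418.4 169.4] 0.69 [0.5528 0.3269 0.055 ]
stand_hole0 [395.1 176.6] 0.64 [0.5554 0.2439 0.055 ]
stand_hole0 [377.4 183.4] 0.58 [0.5623 0.1805 0.055 ]
key14_tip [365.4 162. ] 0.79 [0.5664 0.1275 0.172 ]
key14_tip [379.1 231.3] 0.73 [0.7929 0.0644 0.172 ]
key14_tip [338.2 166.9] 0.58 [0.5584 0.0487 0.172 ]
[208.9 223.3] 0.89 [0.5473 0.3154 0.055 ]
[233.7 218. ] 0.8 [0.5579 0.2393 0.055 ]
[254.5 213.3] 0.74 [0.5676 0.1754 0.055 ]
[161.  224.3] 0.19 [0.5554 0.4623 0.055 ]
```

Call:
arm_command([
  [0,-0.026,0,0],
  [0,-0.0255,0.01,0],
  [0,0,0.03,0],
  [0,0,0.035,0],
  [0,0,0.02,0],
  [0,0,0.005,0],
  [0,0,0,0],
  [0,0,0,0],
])

```text
t: 34.55
position: [0.5644, 0.1809, 0.1897]
tcp_rot: [1.0, -0.001, 0.001, -0.0]
contact_force: [0.2, 0.3, -3.2]
width: 0.017
grasp_force: 70.0
```

```bash
python3 q.py; python3 - <<'E'
from h import *
s=robot.state(); p=s["position"]; M=R.from_quat(s["tcp_rot"]).as_matrix()
C=cal("scene"); A=np.mean([imaging.grab_frame("scene").astype(float) for _ in range(3)],0)
x0,y0,k=345,140,8
a=cv2.resize(A[y0:y0+70,x0:x0+70].astype(np.uint8),(560,560),interpolation=cv2.INTER_CUBIC)
def pt(q,c):
    u=(proj(C,q)-[x0,y0]+.5)*k-.5; cv2.circle(a,tuple(int(v) for v in u),2,c,-1)
for d in(.03,.06,.09,.116): pt(p+M[:,2]*d,(255,0,0))
for t in np.linspace(0,6.28,24): pt(np.array([.560+.0125*np.cos(t),.181+.0125*np.sin(t),.055]),(0,255,0))
save(a,"m8.png")
E
```

```text
34.75 F [ 0.04 -0.02 -3.15] T [-0.026  0.022 -0.006] P [0.5644 0.1809 0.1898] z [ 2.5e-03  3.0e-04 -1.0e+00] yaw -3.14 q6 1.6943067850642253
```

View pics/m8.png

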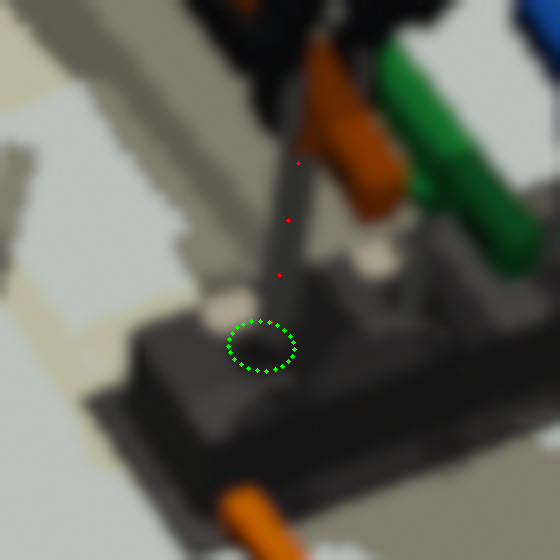

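The crop shows the shank over the dark hole (green ring at (262,347)), in line with it. Nudging 2 mm back in x and lowering by feel.

Call:
arm_command([
  [-0.002,0,0.01,0],
  [0,0,0.005,0],
  [0,0,0.004,0],
  [0,0,0,0],
])

```text
t: 35.3
position: [0.5612, 0.1809, 0.1698]
tcp_rot: [1.0, -0.001, -0.0, 0.0]
contact_force: [-1.9, -0.1, 5.3]
width: 0.0172
grasp_force: 71.5
```

Call:
arm_command([
  [0,0,0.003,0],
  [0,0,0.002,0],
  [0,0,0,0],
])

```text
t: 35.6
position: [0.5623, 0.1804, 0.1651]
tcp_rot: [1.0, -0.001, 0.001, 0.0]
contact_force: [1.9, -2.7, -1.6]
width: 0.017
grasp_force: 70.5
```

```bash
python3 q.py
```

```text
35.8 F [ 2.72 -2.82 -1.14] T [-0.707 -0.653 -0.011] P [0.5621 0.1803 0.1642] z [ 1.1e-03 -9.0e-04 -1.0e+00] yaw -3.14 q6 1.6947332700297109
```

Call:
arm_command([
  [0.0012,0.0013,0.002,0],
  [0,0,0.006,0],
  [0,0,0.006,0],
  [0,0,0,0],
])

```text
t: 36.2
position: [0.5619, 0.1795, 0.1484]
tcp_rot: [1.0, -0.001, -0.001, 0.0]
contact_force: [1.5, -1.4, -4.9]
width: 0.0171
grasp_force: 70.0
```

```bash
python3 q.py
```

```text
36.4 F [ 1.14 -2.15 -4.43] T [-0.438 -0.311  0.007] P [0.5621 0.1795 0.1493] z [-1.2e-03 -2.0e-04 -1.0e+00] yaw -3.14 q6 1.69227028704262
```

Call:
arm_command([
  [0.0006,0.0009,0.006,0],
  [0,0,0.007,0],
  [0,0,0.006,0],
  [0,0,0,0],
])

```text
t: 36.8
position: [0.5624, 0.1788, 0.1297]
tcp_rot: [1.0, -0.001, -0.001, -0.0]
contact_force: [-0.4, -0.2, -2.8]
width: 0.017
grasp_force: 70.2
```

Call:
arm_command([
  [0,0,0.003,0],
  [0,0,0,0],
])

```text
t: 37.0
position: [0.5629, 0.1787, 0.1278]
tcp_rot: [1.0, -0.001, -0.0, 0.0]
contact_force: [0.5, -0.2, -3.1]
width: 0.0167
grasp_force: 70.2
```

```bash
python3 q.py
```

```text
37.2 F [ 0.23 -0.01 -3.18] T [-0.016 -0.004 -0.006] P [0.5632 0.1787 0.1282] z [ 3.e-04  1.e-04 -1.e+00] yaw -3.14 q6 1.6906240616110697
```

Call:
arm_command([
  [0,0,0.0015,0],
  [0,0,0.001,0],
  [0,0,0,0],
])

```text
t: 37.5
position: [0.5633, 0.1787, 0.126]
tcp_rot: [1.0, -0.001, 0.0, -0.0]
contact_force: [-0.4, 0.8, -0.7]
width: 0.0169
grasp_force: 70.8
```

Call:
arm_command([
  [0,0,0.001,0],
  [0,0,0,0],
  [0,0,0,0],
])

```text
t: 37.8
position: [0.5636, 0.1788, 0.1259]
tcp_rot: [1.0, -0.001, 0.001, -0.0]
contact_force: [-1.3, -0.9, 6.0]
width: 0.0167
grasp_force: 71.8
```

```bash
python3 q.py
```

```text
38.0 F [-1.69 -0.23  5.85] T [-0.088  0.474  0.001] P [0.5635 0.1788 0.1259] z [ 1.5e-03  1.0e-04 -1.0e+00] yaw -3.141 q6 1.6905756264359861
```

On the floor at the same height as when gripped (0.1259). Releasing to a part-open width and retreating straight up.

Call:
arm_command([
  [0,0,-0.0015,0],
  [0,0,0,0],
  [0,0,0,0],
  [0,0,0,0],
  [0,0,0,0],
  [0,0,0,0],
], hand=0.5)

```text
t: 38.6
position: [0.5631, 0.1787, 0.126]
tcp_rot: [1.0, -0.001, -0.0, 0.0]
contact_force: [0.3, 0.7, -0.2]
width: 0.0428
grasp_force: 0.0
```

Call:
arm_command([
  [0,0,-0.01,0],
  [0,0,-0.03,0],
  [0,0,-0.045,0],
  [0,0,-0.045,0],
  [-0.02,0.01,-0.02,0],
  [-0.03,0.03,0,0],
  [0,0,0,0],
  [0,0,0,0],
])

```text
t: 39.4
position: [0.5129, 0.1385, 0.2772]
tcp_rot: [1.0, -0.001, 0.001, -0.0]
contact_force: [-0.2, -0.0, -0.2]
width: 0.0426
grasp_force: 0.0
```

```bash
python3 s.py; python3 - <<'E'
from h import *
for n in("scene","top","wrist"):
    im=imaging.grab_frame(n); save(im,n+"9.png"); C=cal(n)
    for k,z in (("key14_handle",.135),("key8_handle",.135),("key10_handle",.135)):
        for r in spotter.place_of(k,n)[:4]: print(n,k,np.round(r["uv"],1),round(r["confidence"],2),np.round(onz(C,r["uv"],z),4))
    hsv=cv2.cvtColor(im,cv2.COLOR_RGB2HSV); m=cv2.inRange(hsv,(5,110,60),(18,255,255)); N,L,st,ce=cv2.connectedComponentsWithStats(m)
    for i in range(1,N):
        if st[i,4]>80: 
            ys,xs=np.where(L==i); P=np.array([onz(C,(x,y),.148)[:2] for x,y in zip(xs[::3],ys[::3])]); r=cv2.minAreaRect(P.astype(np.float32)*1000); print(n,np.round(ce[i]),st[i,4],np.round(r[0]),np.round(r[1]),round(r[2],1))
E
```

```text
{'t': 39.4, 'qpos': [0.0534, 0.2006, 1.5173, 0.0002, 1.422, 1.6265], 'position': [0.5129, 0.1385, 0.2772], 'tcp_rot': [1.0, -0.0012, 0.0009, -0.0002], 'width': 0.0426, 'grasp_force': 0.0, 'contact_force': [-0.196, -0.0434, -0.2075], 'ft_torque': [-0.0009, 0.0243, -0.0046]}
scene key14_handle [380.4 164.3] 0.93 [0.5583 0.1823 0.135 ]
scene key14_handle [380.9 216.3] 0.85 [0.7294 0.1037 0.135 ]
scene key14_handle [337.9 143.3] 0.56 [0.4359 0.0977 0.135 ]
scene key8_handle [400.8 156.4] 0.7 [0.5493 0.2533 0.135 ]
scene key8_handle [240.7 240.7] 0.64 [ 0.6796 -0.2605  0.135 ]
scene key8_handle [302.9 175.7] 0.41 [ 0.525  -0.0439  0.135 ]
scene key10_handle [419.  155.8] 0.71 [0.5652 0.3059 0.135 ]
scene [473.  21.] 2113 [-57. 878.] [262. 545.] 29.8
scene [70. 11.] 146 [-684. -677.] [119.  46.] 1.6
scene [582.  26.] 2139 [ 122. 1337.] [265. 377.] 1.0
scene [515.  69.] 108 [303. 842.] [ 35. 122.] 8.8
scene [340. 143.] 102 [450.  98.] [14. 93.] 58.7
scene [513. 157.] 248 [667. 571.] [114.  84.] 41.3
scene [380. 166.] 273 [570. 171.] [ 30. 131.] 89.1
scene [382. 213.] 209 [729. 104.] [92. 25
[... 255 characters left out ...]
14.1] 0.8 [0.5537 0.2523 0.135 ]
top key10_handle [231.1 218.9] 0.54 [0.5381 0.2335 0.135 ]
top [ 42. 220.] 115 [574. 782.] [34. 35.] 60.1
top [ 94. 240.] 280 [509. 634.] [ 79. 120.] 59.3
wrist key14_handle [274.5 141.6] 0.77 [0.5589 0.1786 0.135 ]
wrist key14_handle [ 63.  132.6] 0.66 [0.5677 0.3657 0.135 ]
wrist key14_handle [334.8 276.3] 0.57 [0.4234 0.1233 0.135 ]
wrist key8_handle [123.8 154.6] 0.73 [0.5479 0.3148 0.135 ]
wrist key8_handle [198.7 148.7] 0.69 [0.5529 0.2464 0.135 ]
wrist key10_handle [126.2 150.5] 0.7 [0.5516 0.312  0.135 ]
wrist [337.  16.] 514 [654. 126.] [24. 12.] 12.3
wrist [272. 135.] 3183 [560. 176.] [116.  24.] 0.6
wrist [338. 274.] 1070 [433. 123.] [18. 81.] 57.5
```

The orange key stands back in its hole at the same pose as at the start, the gripper is clear, and the other keys have not moved.

```bash
python3 -c "from h import *; print(workorder.hand_in())"
```

```text
the job is handed in; nothing more can be done
None
```

The job is handed in: the orange key was felt home in the socket, the screw was turned clockwise until snug (about 0.38 N m), and the key is back on the bottom of its hole and released, at about 39 s of the 67 s; no verdict came back.

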